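Index the dial and snap the next record clamp's cap home in the bench press

TASK

Turn the dial of the green bench press one place on, counter-clockwise seen from above, so that the next record clamp clicks in under the ram with its black cap still standing proud. Then close the press by pushing its upper handle down until you feel the cap give and snap home, squeezing no harder than that needs, and let the handle spring fully open again. Press the cap only with the press, not with the fingers, leave the last waiting cap proud, and do not disturb the things lying around.

Things in the scene. Friction and masses are not known exactly. Their poses are not given: they have to be found in the camera images.
- press: green cast-iron bench press, bolted down, 410 x 260 x 125 mm: a fixed lower handle and a hinged upper handle one above the other at its front. Origin on the bench top under the ram; x points from the ram to the lever's pivot (handles at -x), y from the ram to the dial's axis, z up. Dial axis at y = +75 mm; pivot axis along y at x = +140 mm, z = 105 mm. Its place and yaw (0 to 25 deg) vary.
- dial (a joint): angle of the aluminium dial plate (232 mm across, top at z = 38 mm), rad, growing counter-clockwise from above; starts at 0. Clicks a quarter turn (1.571) apart, a sprung ball in a notch; leaving or entering one takes a few N (up to 12) at a post, and within 0.05 it centres itself. Four nests hold record clamps 66 mm across: a finished one is under the ram at the start, cap1's comes next.
- push_post (a point): one of the dial's four upright finger posts (red sleeve 18 mm across, top at z = 80 mm; 14 mm below z = 50 mm; spoke below z = 37 mm), 122 mm from the dial axis, between two nests. Point on its axis at z = 65 mm. It starts at the far outer side, 45 deg from the press's x towards y, and stands at 135 deg after one click. 50 mm free to the nearest clamp, all free outside.
- lever (a joint): angle of the upper handle, rad: 0 fully open (a return spring holds it there), growing as it is pushed down. At 0 the lever rises 0.32 rad from pivot to handle, at 0.32 it is level. The ram pad meets a proud cap anywhere between 0.19 and 0.34 and the cap is solidly home some 0.057 later: the ram screw is set differently each time, unknown, so this must be felt.
- handle_top (a point): top of the upper handle's black grip (27 mm thick, 78 mm long), 312 mm from the pivot along the lever, 8.5 mm below its line through the pivot; z 195 mm open, 97 mm level. Push needed here: 3 to 5 N for the spring; on a cap it climbs within 3 mm to a peak of 12 to 17 N, sinks over the next 12 mm to the spring's 5 N as the cap snaps home, and 4 to 5 mm lower turns solid. Leverage to the cap 2.2.
- cap1: round black cap, 62 mm across, 10 mm thick, of the next record clamp; origin at the centre of its underside. It stands 8 mm proud of its aluminium clamp, showing a brass neck: underside at z = 76 mm, 68 mm when home. It stays on its clamp and moves only up and down; once 6 mm down it snaps home by itself. More than 80 N on it marks it.
- cap2: the same kind of cap on the record clamp after the next, also proud (underside at z = 76 mm); it must stay so.
- bamboo_box: bamboo box with a sliding lid, 170 x 85 x 57 mm, a bystander; origin at the centre of its underside, long side along x.
- cartridge_tray: clear acrylic tray with three cartridges, 130 x 90 x 28 mm, a bystander; origin at the centre of its underside, long side along x.
- stylus_mirror: round stainless stylus mirror, 60 mm across with a flat handle, 153 mm long in all, 7 mm thick, a bystander lying flat; origin on its underside near its middle, mirror towards +x.
- screwdriver: yellow-handled screwdriver 180 mm long, a bystander lying flat along its x axis; origin under its middle.

How it is judged (in metres and radians):
On the way, in this order (a step that is already met when the one before it is completed fails the run):
1. the dial has clicked one place on, the next clamp under the ram with its cap still proud and the handle still open (value of joint dial between 1.5208 and 1.6208 rad and height (world z) of each of cap1, cap2 above 0.0735 m and value of joint lever below 0.1 rad), for 0.2 s.
2. with the handles closed the cap has snapped home (value of joint dial between 1.5208 and 1.6208 rad and height (world z) of cap1 below 0.0692 m and value of joint lever above 0.2 rad), for 0.05 s.
At the end, for the whole second after the job is handed in: the dial rests at its next click (within 0.05 rad of a quarter turn on), cap1 is home (underside at most 1.2 mm above its seat), cap2 still stands proud by at least 5.5 mm, and the upper handle has sprung open again (within 0.03 rad) (value of joint dial between 1.5208 and 1.6208 rad and height (world z) of cap1 below 0.0692 m and height (world z) of cap2 above 0.0735 m and value of joint lever below 0.03 rad); the robot touches nothing.
It fails at once if the next cap is squeezed with more than 80 N (contact force between cap1 and anything else above 80 N).
It fails at once if the fingers press on a proud cap (contact force between the fingers and cap1 above 3 N or contact force between the fingers and cap2 above 3 N).
It fails at once if the dial is turned past the next place, or a place backwards (value of joint dial above 2.2 rad or value of joint dial below -0.6 rad).
It fails at once if a bystander (bamboo box, cartridge tray, stylus mirror, screwdriver) is moved more than 25 mm (distance of any of bamboo_box, cartridge_tray, stylus_mirror, screwdriver from where it was at the start of the episode above 0.025 m).
It also fails if it takes over 70 s, if anything falls off the work surface, if the arm or the gripper's body presses on something with over 40 N, if the wrist force passes 120 N, or if a joint passes its speed limit or range.

ROBOT

A 6-joint arm with a two-finger parallel gripper is mounted at the origin on the work surface. World frame = base frame: x ahead of the robot, y to its left, z up, the work surface at z = 0. Lengths are in mm, angles in rad, forces in N, time in s.
With the tool pointing down it reaches from about 300 to 775 mm from the base axis. Payload 14.6 kg.
Tool frame: the origin (TCP) lies between the finger pads; the fingertips stand 11 mm ahead of it and the grasp point (between the pads) lies 8 mm behind it; z points along the fingers, y is the line along which they close (so a half turn about z gives the same grasp; the last joint's range is limited). The gripper opens to 94 mm and grips with 3 to 60 N. Pads are 16 mm wide; open, the fingers measure 119 mm over their backs; the gripper's body (75 mm by 177 mm) begins 78 mm behind the grasp point.
Start: joints at [1.076, 0.3, 1.521, -0, 1.321, -0.067], TCP at [228.175, 500.425, 216.446] pointing down, gripper open.
Joint ranges: [-3.03, 3.03], [-0.79, 2.21], [0.23, 2.52], [-1.04, 4.18], [0, 3.07], [-2.55, 2.55]. Speed limits (rad/s): [2.22, 2.22, 2.57, 3.14, 3.14, 3.14].

INTERFACE

Orientations are given as [roll, pitch, yaw] about the fixed x, y, z axes, in that order (R = Rz(yaw) Ry(pitch) Rx(roll)).
In Python, from cell import manip gives the robot as it stands. The module is installed in compiled form; this text tells all that it offers.
- The arm moves only by the tool arm_command, never from a script. Its argument "rows" is one flat list of numbers, 5 for each row, row after row: the shift along the world's x, y, z in mm, then the turn about the world's z in degrees, then the finger opening in mm, from 0 to 94. In form: [dx, dy, dz, twist, jaw, dx, dy, dz, twist, jaw, ...]. A call has 1 to 5 rows; each row shifts and turns the commanded pose from where the row before left it; what a row does not reach is not made up. A row lasts 1/8 s, in which the tool goes at most 62.5 mm and 10.7 degrees, less where a joint would pass 70% of its speed; a pose out of reach is approached as far as the arm can. A call is refused whole if a number of a shift passes 62.5 or a number of a turn 10.7, either way. A call with a gripper value outside its range is refused whole. The fingers move at their own pace and stop on an object; "newtons" is the grip in N (left out, the last holds). Time passes only in rows, so rows that do not move let the fingers close. It gives the time, the measured TCP pose, the force and the opening at its end, in the units of the state.
- manip.read_state(): the state, without advancing time (a new reading comes with each control period).
- manip.camera(name): name is "scene" or "top"; returns a dict with "image" (384x512x3 uint8, blue, green, red), "z_map" (384x512 float32, mm along the optical axis (not along the pixel's ray), 0 where there is no reading), "fx", "fy", "cx", "cy" (pixels), "pose" (4x4, takes a point from camera to world coordinates). Camera axes: x right, y down, z forward; pixel columns grow to the right and rows downward; lengths in mm; the calibration is good to about 2 mm. A picture is of the moment at which its call begins.
- manip.sign_off(): hands the job in, once; it reports no verdict.
The state is a dict: "clock": time; "joints": joint angles; "qd": joint speeds; "effort": joint torques, N m; "eef_pos": TCP position; "eef_rot": TCP orientation; "wrist_force": force on the tool from outside, world axes, zero at the start; "moment": the same for the moment, N m; "finger_gap": finger opening in mm.
Only numpy, scipy, OpenCV 4.12 (cv2) and the standard library are available. Lean on these libraries where they do the work, as an engineer would, in place of code of your own. Each camera call takes 0.05 s, during which the arm holds its last target. There are 200 camera calls.

## Working session

There is one attempt and no reset: what is moved stays moved. The work goes in short steps, Python scripts to look and compute and a tool call to move; the robot and the scene stay as the last step left them, time stands still between calls to the robot, and variables do not carry over. Pictures are saved under pics/ and viewed, on a budget of 10 in all, crops included, one or two more only if the job needs it, and the job is handed in when it is done.

Besides the shell and the picture viewer there is one more tool, called as name(argument=value, ...) on one line, values as JSON. arm_command: Moves the arm, as the interface text tells. Its arguments: {"type":"object","properties":{"rows":{"type":"array","items":{"type":"number"}},"newtons":{"type":"number"}},"required":["rows"]}

```bash
mkdir -p pics
cat > h.py <<'E'
import numpy as np,cv2
from cell import manip
def pts(c):
    z=c["z_map"];v,u=np.mgrid[:z.shape[0],:z.shape[1]]
    P=np.stack([(u-c["cx"])/c["fx"]*z,(v-c["cy"])/c["fy"]*z,z,np.ones_like(z)],-1)@np.array(c["pose"]).T
    return P[...,:3]
E
python3 - <<'E'
from h import *
s=manip.read_state();print(s)
for n in("scene","top"):
    c=manip.camera(n);np.savez(n+"0.npz",**{k:np.array(v) for k,v in c.items()})
    cv2.imwrite(f"pics/{n}0.png",c["image"]);print(n,np.round(c["pose"],3).tolist(),c["fx"])
    P=pts(c);hsv=cv2.cvtColor(c["image"],cv2.COLOR_BGR2HSV)
    m=((hsv[...,0]<8)|(hsv[...,0]>172))&(hsv[...,1]>140)&(hsv[...,2]>70)
    k,l,st,ce=cv2.connectedComponentsWithStats(m.astype(np.uint8))
    for i in range(1,k):
        if st[i,4]>8:
            q=P[(l==i)&(c["z_map"]>0)];print(st[i],ce[i].round(1),np.median(q,0).round(1),q.max(0).round(1))
E
```

```text
{'clock': 0.0, 'joints': array([ 1.07641677e+00,  3.00502205e-01,  1.52158219e+00, -3.36428935e-05,
        1.32072082e+00, -6.65831883e-02]), 'qd': array([ 1.65448306e-03, -9.30023713e-04, -4.86508070e-05, -5.59101928e-04,
        5.85345518e-04, -2.22962379e-03]), 'effort': array([-6.97155301e-04, -5.31798899e+01, -3.52729225e+01,  7.08265649e-02,
        2.44396616e-02, -9.28133227e-05]), 'eef_pos': array([228.05647317, 500.20754416, 215.86880049]), 'eef_rot': array([-3.14038061e+00, -4.81623794e-05,  2.71380460e+00]), 'wrist_force': array([-0.35908262,  0.70016013, -0.11371289]), 'moment': array([-0.03731306,  0.00683916, -0.02675269]), 'finger_gap': 93.67916001008271}
scene [[0.431, 0.73, -0.53, 1263.323], [0.902, -0.345, 0.259, -342.91], [0.006, -0.59, -0.808, 1199.562], [0.0, 0.0, 0.0, 1.0]] 448.5894706215439
[416  74  36  36 484] [431.7  89.8] [  36.9 1297.  -389.6] [ 146.1 1427.  -373.5]
[452  77   7  11  19] [454.5  81. ] [  34.3 1452.1 -389.2] [  68.3 1488.1 -378.1]
[372 169   8   9  40] [375.7 172.4] [605.6 436.6  24.8] [615.  453.6  30.8]
[210 181   6   9  38] [213.1 184.6] [456.8 -84.9  76.8] [462.7 -73.8  83.5]
[258 203   7   9  36] [261.3 206.6] [596.2  14.7  78.2] [603.2  47.7  83.4]
[178 221   7  10  44] [181.5 225.3] [ 555.6 -225.9   74.4] [ 560.6 -213.    84.8]
[229 247   6  10  42] [232.  250.8] [ 694.4 -126.6   76. ] [ 701.2 -118.7   84. ]
top [[0.026, -0.999, 0.042, 496.979], [-1.0, -0.026, -0.001, 12.231], [0.002, -0.042, -0.999, 1246.575], [0.0, 0.0, 0.0, 1.0]] 417.5214817827609
[108 169  11   7  52] [112.9 172.3] [602.5 434.6  25.3] [611.7 449.5  29.7]
[254 176   6   6  30] [256.6 178.6] [588.9  11.6  78.8] [597.5  19.9  82.6]
[338 195   4   4   9] [339.4 196.3] [ 545.  -219.3   78.4] [ 550.4 -200.6  181.4]
[288 227   7   6  36] [290.9 229.6] [448.9 -87.1  78. ] [457.1 -79.   84.1]
```

View pics/scene0.png

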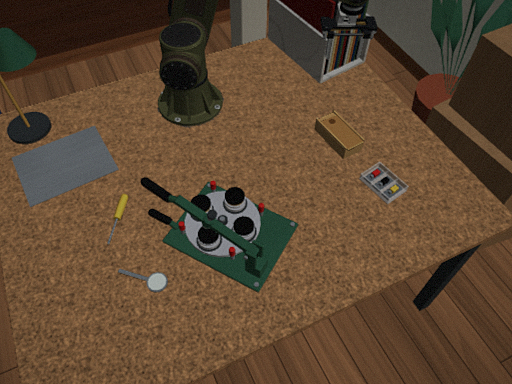

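View pics/top0.png

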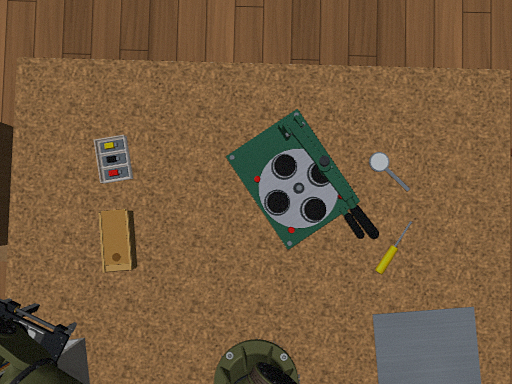

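The scene picture shows the press in the middle with four red posts, at about (213,184), (261,206), (181,225) and (232,251), and the handles towards (150,190). The top picture shows the push post at (257,179), the pivot end at (290,130), and the upper grip at (368,222). Bystanders are well clear. Next I fit the geometry from the posts and the grip.

Run:
```python
from h import *
def ray(c,u,v,z):
    R=c["pose"][:3,:3];o=c["pose"][:3,3];d=R@[(u-c["cx"])/c["fx"],(v-c["cy"])/c["fy"],1];return o+d*(z-o[2])/d[2]
S=dict(np.load("scene0.npz"));T=dict(np.load("top0.npz"))
# sleeves z 50..80 visible side in scene -> centroid ~ z 67; top view mostly tops
for n,c,L,z in(("scene",S,[(213.1,184.6),(261.3,206.6),(181.5,225.3),(232,250.8)],67),("top",T,[(256.6,178.6),(290.9,229.6)],76)):
    p=np.array([ray(c,*q,z) for q in L]);print(n,p.round(1).tolist())
    if n=="scene":
        print("centre",p.mean(0),[np.linalg.norm(x-p.mean(0)).round(1) for x in p],[np.degrees(np.arctan2(*(x-p.mean(0))[1::-1])).round(1) for x in p])
for n,c in(("S",S),("T",T)):
    P=pts(c);hsv=cv2.cvtColor(c["image"],cv2.COLOR_BGR2HSV)
    m=(P[...,2]>120)&(P[...,2]<230)&(P[...,0]>420)&(P[...,0]<640)&(P[...,1]<-150)&(P[...,1]>-330)&(c["z_map"]>0)
    q=P[m&(hsv[...,2]<50)];print(n,len(q),np.median(q,0),q.min(0),q.max(0))
    g=P[m];a=cv2.fitLine(g[:,:2].astype(np.float32),cv2.DIST_HUBER,0,.01,.01).ravel();print("line",a,np.degrees(np.arctan2(a[1],a[0])))
    for zz in range(130,220,10):
        k=g[(abs(g[:,2]-zz)<5)]
        if len(k):print(zz,len(k),k.mean(0).round(1))
```

```text
scene [[451.3, -83.8, 67.0], [590.9, 16.6, 67.0], [550.0, -225.6, 67.0], [691.1, -125.4, 67.0]]
centre [ 570.8379323  -104.52931239   67.        ] [np.float64(121.3), np.float64(122.8), np.float64(122.8), np.float64(122.0)] [np.float64(170.1), np.float64(80.6), np.float64(-99.8), np.float64(-9.9)]
top [[590.1, 12.5, 76.0], [449.7, -87.0, 76.0]]
S 467 [ 506.46785328 -247.8524297   187.01359871] [ 445.56615774 -293.22954513  131.13482977] [ 639.9656812  -151.01939895  209.3111221 ]
line [   0.82396907    0.5666348   550.1864     -219.06514   ] 34.515892
130 4 [ 623.5 -176.7  131. ]
140 13 [ 629.7 -173.   141.3]
150 18 [ 629. -174.  151.]
160 61 [ 617.1 -175.6  161.4]
170 181 [ 591.6 -189.5  170.3]
180 212 [ 545.7 -219.7  180.4]
190 217 [ 519.2 -238.   189.4]
200 133 [ 509.2 -244.3  199.7]
210 18 [ 464.9 -272.5  206.4]
T 451 [ 485.68486112 -256.6042294   191.8994383 ] [ 438.86403846 -294.09058773  140.99336376] [ 639.95230421 -150.06453583  211.95006309]
line [   0.8196106     0.57292104  536.3861     -220.32037   ] 34.95417
130 1 [ 599.7 -164.6  134.7]
140 2 [ 602.8 -156.7  142.1]
150 7 [ 604.1 -156.4  150. ]
160 31 [ 596.7 -170.8  162.2]
170 198 [ 594.5 -179.2  170.2]
180 260 [ 539.8 -218.2  180.8]
190 285 [ 516.5 -235.1  189.6]
200 183 [ 513.3 -238.7  199.8]
210 38 [ 452.1 -281.4  207. ]
```

arm_command(rows=[36,-48,0,-8,40,36,-48,0,-8,40,36,-48,0,-8,40,36,-48,0,-8,40,36,-48,0,-8,40])

```text
clock: 0.72
eef_pos: [408.9, 258.7, 216.4]
eef_rot: [-3.141, -0.0, 2.011]
wrist_force: [1.1, 1.3, 0.4]
finger_gap: 47.1
```

arm_command(rows=[36,-48,0,-8,40,36,-48,0,-8,40,36,-48,0,-8,40,36,-48,0,-8,40,36,-48,0,-3.5,40])

```text
clock: 1.35
eef_pos: [589.0, 18.6, 216.2]
eef_rot: [-3.141, -0.0, 1.393]
wrist_force: [1.5, 1.1, -0.1]
finger_gap: 40.0
```

arm_command(rows=[3,-5.5,-25,0,40,0,0,-25,0,40,0,0,0,0,40])

```text
clock: 1.72
eef_pos: [590.3, 14.8, 164.6]
eef_rot: [-3.138, 0.001, 1.396]
wrist_force: [0.8, 0.5, 1.2]
finger_gap: 40.2
```

arm_command(rows=[0,0,-30,0,40,0,0,-30,0,40,0,0,-30,0,40,0,0,-9,0,40,0,0,0,0,40])

```text
clock: 2.35
eef_pos: [591.6, 15.0, 68.3]
eef_rot: [3.141, -0.0, 1.396]
wrist_force: [0.3, 0.4, 0.9]
finger_gap: 40.1
```

Run:
```python
from h import *
print(manip.read_state()["wrist_force"])
a=manip.camera("scene")["image"][150:280,140:310];b=manip.camera("top")["image"][120:250,220:390]
cv2.imwrite("pics/c1.png",np.hstack([cv2.resize(a,(398,304),interpolation=2),cv2.resize(b,(398,304),interpolation=2)]))
```

```text
[0.31860454 0.37980009 0.9015631 ]
```

View pics/c1.png

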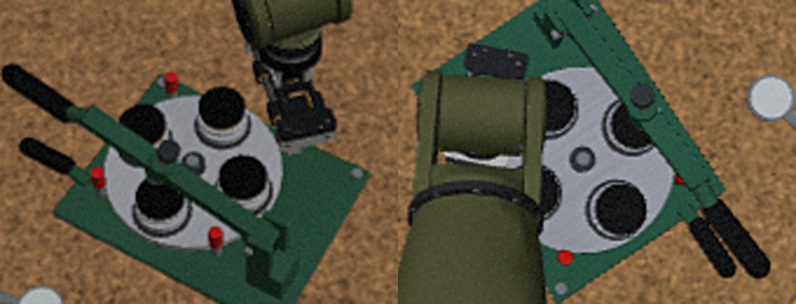

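The gripper stands over the push post, which is hidden between the fingers, and the force reads zero. The lever and the other posts are clear. I close loosely and follow the arc.

arm_command(rows=[0,0,-1,0,24,0,0,0,0,24,0,0,0,0,24,0,0,0,0,24], newtons=20)

```text
clock: 2.95
eef_pos: [591.2, 14.9, 66.5]
eef_rot: [3.142, -0.0, 1.396]
wrist_force: [0.1, -0.5, 0.1]
finger_gap: 24.1
```

arm_command(rows=[-12.7,1.6,0,6,24,-12.8,0.2,0,6,24,0,0,0,0,24])

```text
clock: 3.32
eef_pos: [565.4, 16.7, 66.6]
eef_rot: [-3.141, -0.0, 1.605]
wrist_force: [-0.3, 0.5, -0.4]
finger_gap: 24.0
```

arm_command(rows=[-12.7,-1.1,0,6,24,-12.5,-2.4,0,6,24,-12.2,-3.7,0,6,24,-11.8,-5,0,6,24,0,0,0,0,24])

```text
clock: 3.95
eef_pos: [516.7, 4.3, 66.6]
eef_rot: [3.141, 0.0, 2.021]
wrist_force: [0.6, -0.9, -0.0]
finger_gap: 24.1
```

Run:
```python
from h import *
print(manip.read_state()["wrist_force"])
a=manip.camera("scene")["image"][150:280,140:310];b=manip.camera("top")["image"][120:250,220:390]
cv2.imwrite("pics/c2.png",np.hstack([cv2.resize(a,(398,304),interpolation=2),cv2.resize(b,(398,304),interpolation=2)]))
```

```text
[ 0.60333996 -0.86746047 -0.00148452]
```

View pics/c2.png

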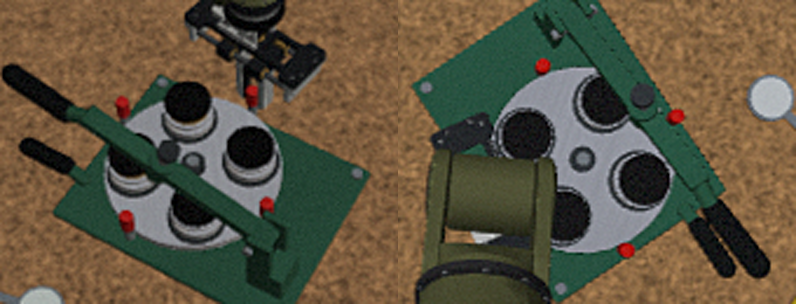

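The dial is turning with the gripper: all posts and caps have moved about 36°, and the post is between the fingers at left-panel (252,97). I carry on along the arc.

arm_command(rows=[-11.2,-6.2,0,6,24,-10.5,-7.3,0,6,24,-9.6,-8.4,0,6,24,-8.7,-9.3,0,6,24,0,0,0,0,24])

```text
clock: 4.68
eef_pos: [476.8, -26.9, 66.5]
eef_rot: [3.142, 0.0, 2.44]
wrist_force: [0.1, 1.3, -0.7]
finger_gap: 24.2
```

arm_command(rows=[-7.7,-10.2,0,6,24,-6.6,-11,0,6,24,-5.4,-11.6,0,6,24,0,0,0,0,24])

```text
clock: 5.18
eef_pos: [457.2, -59.6, 66.5]
eef_rot: [3.142, 0.0, 2.753]
wrist_force: [1.1, 0.3, -0.4]
finger_gap: 23.8
```

arm_command(rows=[-4.2,-12,0,6,24,0,0,0,0,24,-2.8,-12.4,0,6,24,0,0,0,0,24,0,0,0,0,24])

```text
clock: 5.8
eef_pos: [450.1, -83.7, 66.5]
eef_rot: [-3.141, 0.0, 2.963]
wrist_force: [0.3, -4.1, -0.9]
finger_gap: 24.1
```

```bash
cat > red.py <<'E'
from h import *
def dial(tag):
    S=manip.camera("scene");T=manip.camera("top")
    for n,c,z in(("S",S,67),("T",T,76)):
        hsv=cv2.cvtColor(c["image"],cv2.COLOR_BGR2HSV);m=((hsv[...,0]<8)|(hsv[...,0]>172))&(hsv[...,1]>140)&(hsv[...,2]>70)
        k,l,st,ce=cv2.connectedComponentsWithStats(m.astype(np.uint8));R=np.array(c["pose"])
        for i in range(1,k):
            u,v=ce[i];d=R[:3,:3]@[(u-c["cx"])/c["fx"],(v-c["cy"])/c["fy"],1];p=R[:3,3]+d*(z-R[2,3])/d[2]
            r=p[:2]-[570,-105.5]
            if st[i,4]>8 and np.hypot(*r)<150:print(n,st[i,4],p.round(1),np.hypot(*r).round(1),np.degrees(np.arctan2(r[1],r[0])).round(1))
    a=S["image"][150:280,140:310];b=T["image"][120:250,220:390]
    cv2.imwrite(f"pics/{tag}.png",np.hstack([cv2.resize(a,(398,304),interpolation=2),cv2.resize(b,(398,304),interpolation=2)]))
E
python3 -c "
from red import *
dial('c3')"
```

```text
S 39 [450.6 -82.5  67. ] 121.6 169.1
S 40 [592.   16.3  67. ] 123.8 79.8
S 39 [ 548.3 -225.1   67. ] 121.5 -100.3
S 39 [ 691.  -126.8   67. ] 122.9 -10.0
T 31 [591.   12.3  76. ] 119.6 79.9
T 11 [ 545.6 -221.    76. ] 118.0 -101.9
```

arm_command(rows=[0,0,0,0,40,0,0,0,0,40,0,0,0,0,40])

```text
clock: 6.28
eef_pos: [449.7, -83.7, 66.4]
eef_rot: [3.141, -0.0, 2.967]
wrist_force: [0.8, -0.4, 0.4]
finger_gap: 40.1
```

arm_command(rows=[0,0,30,0,40,0,0,30,0,40,0,0,40,0,40,0,0,50,0,40,0,0,30,0,40])

```text
clock: 6.9
eef_pos: [450.0, -83.9, 248.8]
eef_rot: [-3.142, 0.002, 2.967]
wrist_force: [-0.8, 0.5, -0.6]
finger_gap: 40.0
```

```bash
python3 -c "
from red import *
dial('c4')"
```

```text
S 38 [450.3 -82.6  67. ] 121.9 169.2
S 37 [591.6  16.6  67. ] 124.0 80.0
S 43 [ 549.2 -225.7   67. ] 122.0 -99.8
S 41 [ 691.1 -126.1   67. ] 122.8 -9.7
T 32 [590.8  12.4  76. ] 119.7 80.0
T 10 [ 545.8 -221.3   76. ] 118.4 -101.8
```

View pics/c4.png

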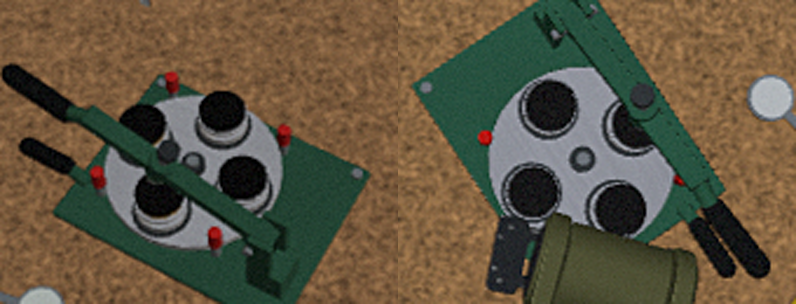

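The picture shows the dial clicked round (posts back at the four starting spots, to within about 0.5°) and the lever open. I move over the handle with the fingers closed along it.

arm_command(rows=[6.6,-34.8,0,-9,0,6.6,-34.8,0,-9,0,6.6,-34.8,0,-9,0,6.6,-34.8,0,-9,0,6.6,-34.8,0,-9,0])

```text
clock: 7.62
eef_pos: [482.6, -258.9, 245.2]
eef_rot: [-3.141, -0.001, 2.176]
wrist_force: [-0.7, 0.7, 0.6]
finger_gap: 0.5
```

arm_command(rows=[0,0,-10,0,0,0,0,-10,0,0,0,0,-10,0,0,0,0,-4,0,0,0,0,0,0,0])

```text
clock: 8.25
eef_pos: [482.8, -257.5, 212.4]
eef_rot: [-3.142, -0.0, 2.182]
wrist_force: [0.0, -0.4, -0.6]
finger_gap: 0.7
```

```bash
python3 -c "
from red import *
print(manip.read_state())
dial('c5')"
```

```text
{'clock': 8.25, 'joints': array([-5.56979553e-01,  2.97038975e-01,  1.53439481e+00, -2.18399406e-05,
        1.31032089e+00, -1.16834687e+00]), 'qd': array([-0.00218675, -0.0042814 , -0.01132659, -0.0001802 ,  0.00647791,
        0.00108058]), 'effort': array([ 6.38926006e-02, -5.21865284e+01, -3.44838595e+01,  1.56780548e-02,
       -3.25758127e-02, -5.76593608e-03]), 'eef_pos': array([ 482.78888782, -257.54626461,  212.35032034]), 'eef_rot': array([-3.14150978e+00, -1.40807735e-04,  2.18216926e+00]), 'wrist_force': array([ 0.04152513, -0.35889809, -0.64885249]), 'moment': array([-0.01905953, -0.02119704, -0.02189124]), 'finger_gap': 0.6835151377463321}
S 38 [450.9 -83.   67. ] 121.2 169.3
S 40 [592.1  16.1  67. ] 123.6 79.7
S 43 [ 549.1 -225.7   67. ] 122.0 -99.9
S 42 [ 691.4 -126.6   67. ] 123.3 -9.9
T 31 [590.6  12.6  76. ] 119.9 80.1
T 11 [ 545.6 -221.    76. ] 118.0 -101.9
T 33 [449.9 -86.2  76. ] 121.7 170.9
```

View pics/c5.png

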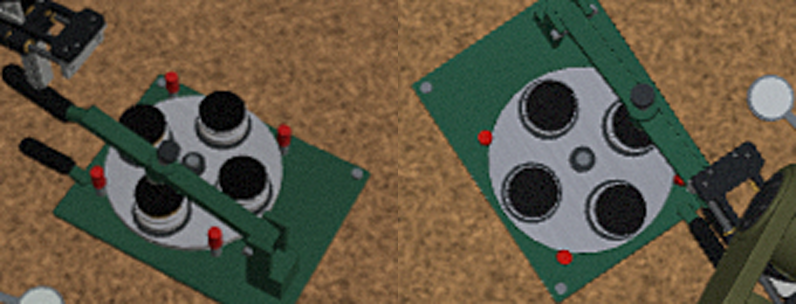

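arm_command(rows=[0,0,-8,0,0,-1.5,-1,-6,0,0,-1.5,-1,-6,0,0,0,0,0,0,0])

```text
clock: 8.85
eef_pos: [479.7, -259.9, 192.1]
eef_rot: [3.142, -0.0, 2.181]
wrist_force: [3.0, 1.7, 1.8]
finger_gap: 0.2
```

arm_command(rows=[-2,-1.4,-8,0,0,-2,-1.4,-8,0,0,-1.2,-0.8,-8,0,0,0,0,0,0,0])

```text
clock: 9.35
eef_pos: [474.2, -263.5, 167.7]
eef_rot: [-3.141, -0.001, 2.181]
wrist_force: [1.1, 0.5, 3.3]
finger_gap: 0.3
```

arm_command(rows=[-0.8,-0.6,-6,0,0,-0.8,-0.6,-6,0,0,0,0,0,0,0])

```text
clock: 9.72
eef_pos: [472.9, -264.6, 156.1]
eef_rot: [-3.141, -0.0, 2.181]
wrist_force: [1.5, 2.1, 3.6]
finger_gap: 0.7
```

arm_command(rows=[-0.4,-0.3,-4,0,0,0,0,0,0,0])

```text
clock: 9.98
eef_pos: [472.5, -264.9, 152.2]
eef_rot: [-3.141, -0.0, 2.181]
wrist_force: [0.4, 1.6, 4.7]
finger_gap: 0.4
```

arm_command(rows=[-0.3,-0.2,-3,0,0,0,0,0,0,0])

```text
clock: 10.22
eef_pos: [472.2, -265.1, 149.2]
eef_rot: [-3.142, -0.0, 2.181]
wrist_force: [2.0, 1.5, 4.1]
finger_gap: 0.5
```

arm_command(rows=[-0.3,-0.2,-3,0,0,0,0,0,0,0])

```text
clock: 10.48
eef_pos: [472.0, -265.3, 146.2]
eef_rot: [-3.142, -0.0, 2.181]
wrist_force: [1.4, 3.1, 3.3]
finger_gap: 0.2
```

arm_command(rows=[-0.2,-0.2,-3,0,0,0,0,0,0,0])

```text
clock: 10.72
eef_pos: [471.8, -265.5, 143.2]
eef_rot: [3.142, -0.0, 2.181]
wrist_force: [1.4, 3.4, 5.1]
finger_gap: 0.6
```

arm_command(rows=[-0.2,-0.1,-3,0,0,0,0,0,0,0])

```text
clock: 10.98
eef_pos: [471.6, -265.7, 140.3]
eef_rot: [-3.142, -0.0, 2.181]
wrist_force: [1.1, 2.9, 3.2]
finger_gap: 0.7
```

arm_command(rows=[-0.2,-0.1,-3,0,0,0,0,0,0,0])

```text
clock: 11.22
eef_pos: [471.4, -265.8, 137.3]
eef_rot: [-3.142, -0.0, 2.181]
wrist_force: [2.4, 3.0, 4.1]
finger_gap: 0.1
```

arm_command(rows=[-0.2,-0.1,-3,0,0,0,0,0,0,0])

```text
clock: 11.48
eef_pos: [471.2, -265.9, 134.4]
eef_rot: [3.142, 0.0, 2.181]
wrist_force: [2.6, 3.3, 4.8]
finger_gap: 0.8
```

arm_command(rows=[-0.1,-0.1,-3,0,0,0,0,0,0,0])

```text
clock: 11.72
eef_pos: [471.1, -266.0, 131.5]
eef_rot: [-3.142, 0.0, 2.181]
wrist_force: [0.8, 2.5, 4.8]
finger_gap: 0.4
```

arm_command(rows=[-0.1,-0.1,-3,0,0,0,0,0,0,0])

```text
clock: 11.98
eef_pos: [471.0, -266.1, 128.5]
eef_rot: [-3.142, -0.0, 2.182]
wrist_force: [1.6, 2.7, 5.0]
finger_gap: 0.5
```

arm_command(rows=[-0.1,0,-3,0,0,0,0,0,0,0])

```text
clock: 12.22
eef_pos: [470.9, -266.1, 125.6]
eef_rot: [-3.142, 0.0, 2.181]
wrist_force: [1.4, 3.5, 5.0]
finger_gap: 0.5
```

arm_command(rows=[0,0,-3,0,0,0,0,0,0,0])

```text
clock: 12.48
eef_pos: [470.8, -266.2, 122.5]
eef_rot: [-3.141, 0.0, 2.181]
wrist_force: [1.8, 2.2, 4.9]
finger_gap: 0.3
```

arm_command(rows=[0,0,-3,0,0,0,0,0,0,0])

```text
clock: 12.72
eef_pos: [470.8, -266.2, 119.6]
eef_rot: [-3.141, 0.0, 2.181]
wrist_force: [0.6, 2.2, 4.3]
finger_gap: 0.7
```

arm_command(rows=[0,0,-3,0,0,0,0,0,0,0])

```text
clock: 12.98
eef_pos: [470.8, -266.2, 116.5]
eef_rot: [-3.141, -0.0, 2.181]
wrist_force: [1.4, 2.3, 5.2]
finger_gap: 0.4
```

arm_command(rows=[0,0,-3,0,0,0,0,0,0,0])

```text
clock: 13.22
eef_pos: [470.9, -266.2, 114.1]
eef_rot: [-3.141, 0.0, 2.181]
wrist_force: [-1.9, 2.6, 10.6]
finger_gap: 0.4
```

arm_command(rows=[0,0,-3,0,0,0,0,0,0,0])

```text
clock: 13.48
eef_pos: [470.9, -266.2, 111.3]
eef_rot: [3.142, 0.001, 2.181]
wrist_force: [-3.2, 3.2, 13.3]
finger_gap: 0.6
```

arm_command(rows=[0,0,-2,0,0,0,0,0,0,0])

```text
clock: 13.72
eef_pos: [471.0, -266.2, 109.4]
eef_rot: [3.142, 0.001, 2.181]
wrist_force: [-3.1, 4.4, 13.8]
finger_gap: 0.4
```

arm_command(rows=[0,0,-2,0,0,0,0,0,0,0])

```text
clock: 13.98
eef_pos: [471.0, -266.2, 107.3]
eef_rot: [3.141, 0.001, 2.181]
wrist_force: [-1.4, 3.9, 12.9]
finger_gap: 0.6
```

arm_command(rows=[0,0,-2,0,0,0,0,0,0,0])

```text
clock: 14.22
eef_pos: [471.0, -266.1, 105.1]
eef_rot: [3.141, 0.0, 2.181]
wrist_force: [-1.5, 3.7, 10.9]
finger_gap: 0.4
```

arm_command(rows=[0,0,-2,0,0,0,0,0,0,0])

```text
clock: 14.48
eef_pos: [471.0, -266.1, 103.0]
eef_rot: [3.141, 0.0, 2.181]
wrist_force: [0.2, 2.6, 8.0]
finger_gap: 0.4
```

arm_command(rows=[0,0,-2,0,0,0,0,0,0,0])

```text
clock: 14.72
eef_pos: [471.1, -266.1, 100.8]
eef_rot: [3.141, 0.0, 2.182]
wrist_force: [2.4, 3.1, 5.9]
finger_gap: 0.5
```

arm_command(rows=[0,0,-2,0,0,0,0,0,0,0])

```text
clock: 14.98
eef_pos: [471.1, -266.0, 98.8]
eef_rot: [3.141, 0.0, 2.181]
wrist_force: [1.1, 2.3, 5.0]
finger_gap: 0.4
```

arm_command(rows=[0,0,-1.5,0,0,0,0,0,0,0])

```text
clock: 15.22
eef_pos: [471.2, -266.0, 97.3]
eef_rot: [3.141, 0.0, 2.182]
wrist_force: [1.5, 3.8, 5.6]
finger_gap: 0.5
```

The force peaked at about 14 N, then sank to the spring's 5 N: the cap has snapped home. I back out along the arc.

arm_command(rows=[0,0,8,0,0,0,0,8,0,0,0,0,8,0,0,0.3,0.2,8,0,0,0.7,0.5,8,0,0])

```text
clock: 15.85
eef_pos: [471.7, -265.6, 137.5]
eef_rot: [-3.141, 0.0, 2.181]
wrist_force: [-1.6, -1.8, 5.7]
finger_gap: 0.5
```

arm_command(rows=[1,0.7,8,0,0,1,0.7,8,0,0,1.5,1,8,0,0,1.5,1,8,0,0,2,1.4,8,0,0])

```text
clock: 16.48
eef_pos: [479.0, -260.5, 177.5]
eef_rot: [3.142, -0.0, 2.181]
wrist_force: [-1.4, -1.7, 3.3]
finger_gap: 0.7
```

arm_command(rows=[2,1.4,8,0,0,2,1.4,8,0,0,2,1,8,0,0,0,0,8,0,0,0,0,20,0,0])

```text
clock: 17.1
eef_pos: [484.5, -256.5, 228.5]
eef_rot: [-3.141, -0.002, 2.182]
wrist_force: [0.5, -0.3, 0.2]
finger_gap: 0.1
```

arm_command(rows=[-30,0,40,0,0,-40,0,40,0,0,-40,0,0,0,0,-40,0,0,0,0,0,0,0,0,0])

```text
clock: 17.73
eef_pos: [333.4, -256.8, 309.5]
eef_rot: [3.141, 0.001, 2.18]
wrist_force: [0.2, 0.8, -0.2]
finger_gap: 0.3
```

Run:
```python
from red import *
dial('c6')
print(manip.read_state()["wrist_force"])
for n in("scene","top"):
    c=manip.camera(n);P=pts(c);m=c["z_map"]>0;q=P[m];b=dict(np.load(n+"0.npz"));B=pts(b)[m]
    print("changed px handle",)
    for nm,ang in(("cap1",305),("cap2",35),("q3",125),("q4",215)):
        a=np.radians(ang);x,y=570+75*np.cos(a),-105.5+75*np.sin(a)
        for L,Q in(("now",q),("then",B)):
            k=Q[(np.hypot(Q[:,0]-x,Q[:,1]-y)<22)&(Q[:,2]<100)&(Q[:,2]>60)]
            print(n,nm,L,len(k),np.median(k[:,2]).round(1) if len(k) else None)
    for L,Q in(("now",q),("then",B)):
        k=Q[(np.hypot(Q[:,0]-483,Q[:,1]+258)<15)&(Q[:,2]>120)];print(n,"handle",L,len(k),np.median(k[:,2]) if len(k) else None)
```

```text
S 38 [450.8 -83.9  67. ] 121.1 169.7
S 38 [590.7  16.5  67. ] 123.7 80.4
S 40 [ 550.  -225.6   67. ] 121.7 -99.4
S 41 [ 691.2 -125.3   67. ] 122.8 -9.3
T 30 [590.1  12.4  76. ] 119.6 80.3
T 32 [449.9 -87.2  76. ] 121.5 171.3
[ 0.42834047 -0.40210333  0.26912201]
changed px handle
scene cap1 now 134 76.9
scene cap1 then 132 77.3
scene cap2 now 152 77.4
scene cap2 then 151 77.6
scene q3 now 132 77.0
scene q3 then 127 85.4
scene q4 now 129 85.9
scene q4 then 131 85.4
scene handle now 86 192.15624274934942
scene handle then 79 191.9085316186937
changed px handle
top cap1 now 89 76.9
top cap1 then 90 77.2
top cap2 now 194 77.6
top cap2 then 190 77.6
top q3 now 195 77.2
top q3 then 196 85.3
top q4 now 197 85.4
top q4 then 193 85.5
top handle now 114 191.56894655828194
top handle then 113 191.12793451039443
```

View pics/c6.png

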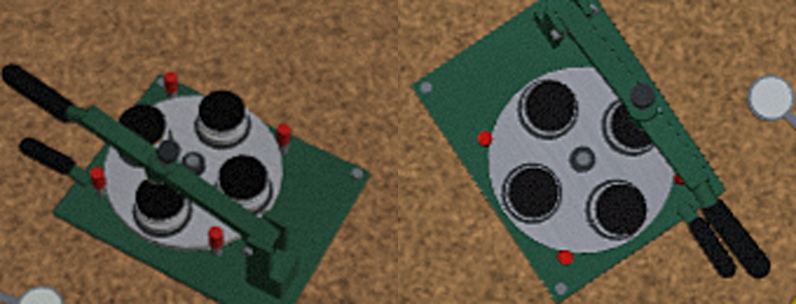

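The picture shows the handle open again and the dial at its click. Depth puts cap1's top, under the ram, at 77 mm (home). Cap2's top is at 85.5 mm (proud).

```bash
python3 -c "
from cell import manip
print(manip.sign_off())"
```

```text
the job is handed in; nothing more can be done
None
```

I turned the dial one click counter-clockwise by its push post. I then pushed the upper handle down until the cap snapped home, let it spring open, and handed the job in at about 18 s.

- **Cap feel:** the push rose from the spring's 5 N to a peak of about 14 N, then sank back to 5 N. I stopped there, before the solid stop.
- **Dial:** the posts are back on their starting marks to within about 0.5°, a full quarter turn on.
- **Caps:** the depth images put cap1's top at 77 mm (home, nominally 78) and cap2's at 85.5 mm (still proud, nominally 86).
- **Handle:** it is back at its starting height to within 0.5 mm, and the arm is clear with no wrist force.
- **Bystanders:** I kept the arm clear of them but did not measure their positions again at the end.

None of the checks I made failed or disagreed.

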